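# Stir brass spacers through the tumbling media

## Task

The brass spacers were dropped into the polisher's bowl in one heap and will ding one another when it runs. Take the stir stick from the tool block, stir the whole charge right round and through so that every spacer and every white ball is well shifted, and leave the three spacers spread out with room for about a whole ball between any two of them; then stand the stick back in its hole in the block. Use only the stick on the charge, not the fingers, keep every piece in the bowl, do not jam the stick against the bowl, and leave the lid, pliers and meter alone.

Things in the scene. Friction and masses are not known exactly. Their poses are not given: they have to be found in the camera images.
- polisher: bench vibratory polisher, fixed and off: blue base, springs, open black rubber bowl on top. Origin at the centre of its underside on the bench, z up through the bowl's axis. Bowl floor flat, 112 mm across, 80 mm above the bench; from its edge the wall slopes out at 45 deg to 152 mm across at 102 mm, then steeply to the rim, inside 162 mm, outside 179 mm across, 139 mm high. Stands left or right
- block: wooden tool block fixed to the bench, 64 mm (its x) by 190 mm (its y) by 70 mm tall, origin at the centre of its underside, yaw within 0.35 rad of the robot's. One hole near its +y end holds the stir stick; three screwdriver handles (up to 136 mm above the bench, the nearest 80 mm from the hole's axis) stand fixed along the rest of it towards its -y end
- hole (a point): centre of the mouth of the block's stick hole, level with the block's top face, 70 mm above the bench. The hole is round and upright, 22 mm wide, 55 mm deep, with a 4 mm lead-in bevel
- stick_grip (a point): on the axis of the stir stick, near the middle of its red grip. Straight loose stick, 155 mm long, 50 g: round pale wood 16 mm thick for its lower 80 mm, then a flat-sided red grip 18 mm thick (its own x), 28 mm wide (its own y), 75 mm long. This point is 112 mm above its lower end and 43 mm below its top; z runs up the stick. Starts upright in the block's hole, lower end on the hole's floor
- stick_tip (a point): lower end of the stir stick, on its axis, 112 mm below the grip point along the stick
- spacer0_center (a point): centre of a brass spacer: a loose upright cylinder 20 mm across and 18 mm tall, about 36 g, dark round mark on each end; slides when pushed and can tip onto its side; one of three, standing in one heap at one side of the bowl's floor at the start
- spacer1_center (a point): centre of a brass spacer: a loose upright cylinder 20 mm across and 18 mm tall, about 36 g, dark round mark on each end; slides when pushed and can tip onto its side; one of three, standing in one heap at one side of the bowl's floor at the start
- spacer2_center (a point): centre of a brass spacer: a loose upright cylinder 20 mm across and 18 mm tall, about 36 g, dark round mark on each end; slides when pushed and can tip onto its side; one of three, standing in one heap at one side of the bowl's floor at the start
- media0_center (a point): centre of a white ceramic tumbling ball, 24 mm across, 18 g, loose; one of six lying in one layer on the bowl's floor round the spacers. Its axes turn as it rolls
- media1_center (a point): centre of a white ceramic tumbling ball, 24 mm across, 18 g, loose; one of six lying in one layer on the bowl's floor round the spacers. Its axes turn as it rolls
- media2_center (a point): centre of a white ceramic tumbling ball, 24 mm across, 18 g, loose; one of six lying in one layer on the bowl's floor round the spacers. Its axes turn as it rolls
- media3_center (a point): centre of a white ceramic tumbling ball, 24 mm across, 18 g, loose; one of six lying in one layer on the bowl's floor round the spacers. Its axes turn as it rolls
- media4_center (a point): centre of a white ceramic tumbling ball, 24 mm across, 18 g, loose; one of six lying in one layer on the bowl's floor round the spacers. Its axes turn as it rolls
- media5_center (a point): centre of a white ceramic tumbling ball, 24 mm across, 18 g, loose; one of six lying in one layer on the bowl's floor round the spacers. Its axes turn as it rolls
- lid: the bowl's grey plastic lid lying on the bench, 160 mm across, 47 mm tall with its black knob, origin at the centre of its underside; to be left alone
- pliers: red and blue handled pliers lying on the bench, 190 mm long, origin at the pivot, on the bench; to be left alone
- meter: red multimeter lying on its back, 150 x 78 x 46 mm, origin at the centre of its underside; to be left alone

How it is judged:
By the outcome, as a careful person would: the job done as asked, in the order asked, and still so for the second after the job is handed in, with the robot touching nothing.
It also fails if it takes over 64 s, if anything falls off the work surface, if the arm or the gripper's body presses on something with over 40 N, if the wrist force passes 120 N, or if a joint passes its speed limit or range.

## Robot

A 7-joint arm with a two-finger parallel gripper is mounted at the origin on the work surface. World frame = base frame: x ahead of the robot, y to its left, z up, the work surface at z = 0. Lengths are in m, angles in rad, forces in N, time in s.
With the tool pointing down it reaches from about 0.425 to 0.925 m from the base axis. Payload 6.8 kg.
Tool frame: the origin (TCP) lies on the mounting face of the last link; the fingertips stand 173 mm ahead of it and the grasp point (between the pads) lies 155 mm ahead of it (grip_point_offset is the distance from the TCP to the grasp point, in m); x points along the fingers, z is the direction in which the jaws open and shut, and the axes are right-handed (so a half turn about x gives the same grasp; the last joint's range is limited). The gripper opens to 85 mm and grips with 20 to 120 N. Pads are 22 mm wide; open, the fingers measure 114 mm over their backs; the gripper's body (76 mm by 85 mm) begins 54 mm behind the grasp point. The pads swing forward as they close: fully open they stand 13 mm farther back than shut.
Start: joints at [1.127, 0.477, 0.022, 1.555, -0.011, 1.109, -0.083], TCP at [0.222, -0.637, 0.405] pointing down, gripper open.
Joint ranges: [-2.96, 2.96], [-0.34, 2.1], [-1.41, 1.46], [0.24, 2.44], [-1.37, 4.51], [0.17, 1.92], [-2.96, 2.96]. Speed limits (rad/s): [2.39, 2.39, 3.14, 3.14, 3.14, 3.14, 3.14].

## Interface

Orientations are given as a rotation vector (axis times angle).
In Python, from bench import * gives the robot as it stands. The module is installed in compiled form; this text tells all that it offers.
- The arm moves only by the tool servo_tool, never from a script. Its argument "motion" is a list of rows, each a list of 5 numbers: the shift along the tool's x, y, z in m, then the turn about the tool's x in degrees, then the gripper command: -1 is fully open, 1 is shut, values between are in proportion. In form: [[dx, dy, dz, turn, fingers], ...]. A call has 1 to 8 rows; each row is the pose to reach, as a shift and turn from the pose measured when the call began, along the tool's axes at that moment; what a row does not reach only later rows make up. A row lasts 1/10 s, in which the tool goes at most 50 mm and 8.59 degrees, less where a joint would pass 70% of its speed; a pose out of reach is approached as far as the arm can. A call with a gripper value outside its range is refused whole. The fingers move at their own pace and stop on an object; "force" is the grip in N (left out, the last holds). Time passes only in rows, so rows that repeat a pose let the fingers close. It gives the time, the measured TCP pose, the force and the opening at its end, in the units of the state.
- get_obs(): the state, without advancing time (a new reading comes with each control period).
- grab_frame(name): name is "scene" or "top"; returns the picture (384x512x3 uint8, red, green, blue); there is no depth.
- camera_params(name): a dict with "mtx" (3x3 intrinsics, pixels), "world_to_cam" (4x4, takes a point from world to camera coordinates). Camera axes: x right, y down, z forward; pixel columns grow to the right and rows downward; lengths in m; the calibration is good to about 2 mm. A picture is of the moment at which its call begins. camera_params takes no time and is no camera call.
- hand_in(): hands the job in, once; it reports no verdict.
The state is a dict: "clock": time; "joints": joint angles; "qvel": joint speeds; "tau": joint torques, N m; "tcp_pos": TCP position; "orientation": TCP orientation; "contact_force": force on the tool from outside, world axes, zero at the start; "moment": the same for the moment, N m; "grip_width": finger opening in m.
Only numpy, scipy, OpenCV 4.12 (cv2) and the standard library are available. Lean on these libraries where they do the work, as an engineer would, in place of code of your own. Each camera call takes 0.05 s, during which the arm holds its last target. There are 200 camera calls.

## Working session

There is one attempt and no reset: what is moved stays moved. The work goes in short steps, Python scripts to look and compute and a tool call to move; the robot and the scene stay as the last step left them, time stands still between calls to the robot, and variables do not carry over. Pictures are saved under pics/ and viewed, about 8 in all and at most 12, crops included, and the job is handed in when it is done.

Besides the shell and the picture viewer there is one more tool, called after "Request:" as name(argument=value, ...), one argument or row to a line, values as JSON. servo_tool: Moves the arm, as the interface text tells. Its arguments: {"type":"object","properties":{"motion":{"type":"array","items":{"type":"array","items":{"type":"number"}}},"force":{"type":"number"}},"required":["motion"]}

```bash
mkdir -p pics
python3 - <<'E'
from bench import *
import cv2
o=get_obs();print(o)
for n in("scene","top"):
    f=grab_frame(n);cv2.imwrite(f"pics/a_{n}.png",f[:,:,::-1]);p=camera_params(n);print(n,p["mtx"].tolist(),p["world_to_cam"].round(4).tolist())
a=cv2.imread("pics/a_scene.png");b=cv2.imread("pics/a_top.png")
E
```

```text
{'clock': 0.0, 'joints': array([ 1.12690449,  0.47782273,  0.02232197,  1.55646007, -0.01149755,
        1.10926031, -0.08311709]), 'qvel': array([-9.56004752e-04, -8.49621408e-04,  3.63957912e-04, -6.27799342e-04,
       -3.47625499e-05,  4.67576611e-04,  2.52516269e-04]), 'tau': array([-4.55990785e-04, -5.96448576e+01,  1.60801359e+00, -2.81199825e+01,
        1.23815631e-02,  9.36603727e-03,  2.73036352e-05]), 'tcp_pos': array([ 0.22235192, -0.63703896,  0.40370625]), 'orientation': array([ 0.95936354,  1.35115714, -0.95779675]), 'contact_force': array([ 0.29246287, -0.27640371, -0.34602124]), 'moment': array([ 0.0261539 , -0.00060062, -0.03379953]), 'grip_width': 0.08536803619664786}
scene [[476.54994456645625, 0.0, 259.07222528781966], [0.0, 476.54994456645625, 187.72694484766495], [0.0, 0.0, 1.0]] [[0.4564, 0.8898, -0.0011, -0.3375], [0.6967, -0.3581, -0.6216, -0.301], [-0.5535, 0.2829, -0.7833, 1.4941], [0.0, 0.0, 0.0, 1.0]]
top [[423.09941377680894, 0.0, 260.51161073739814], [0.0, 423.09941377680894, 188.22938898476275], [0.0, 0.0, 1.0]] [[0.0214, -0.9993, 0.0299, 0.0572], [-0.9951, -0.0242, -0.0961, 0.5782], [0.0968, -0.0277, -0.9949, 1.1329], [0.0, 0.0, 0.0, 1.0]]
```

View pics/a_scene.png

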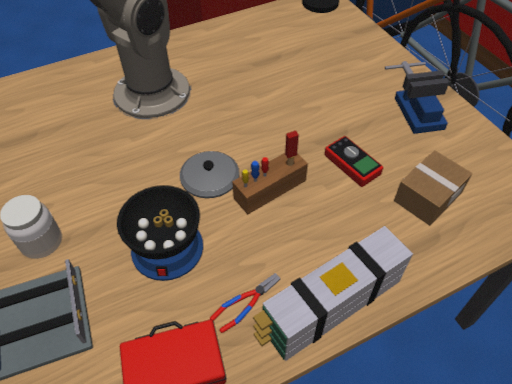

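View pics/a_top.png

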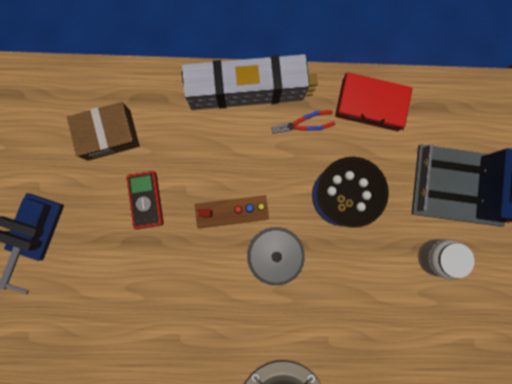

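```bash
cat > h.py <<'E'
from bench import *
import cv2, numpy as np
from scipy.optimize import least_squares
def ray(n,u,v):
    p=camera_params(n);W=np.array(p["world_to_cam"]);R,t=W[:3,:3],W[:3,3]
    d=R.T@np.linalg.inv(p["mtx"])@[u,v,1.];return -R.T@t,d
def onz(n,u,v,z):
    c,d=ray(n,u,v);return c+d*(z-c[2])/d[2]
def proj(n,P):
    p=camera_params(n);q=p["world_to_cam"]@np.r_[P,1];q=p["mtx"]@q[:3];return q[:2]/q[2]
def tri(uv):
    A=np.zeros((3,3));b=np.zeros(3);L=[]
    for n,(u,v) in uv.items():
        c,d=ray(n,u,v);d/=np.linalg.norm(d);M=np.eye(3)-np.outer(d,d);A+=M;b+=M@c;L.append((c,M))
    X=np.linalg.solve(A,b);return X,[np.linalg.norm(M@(X-c)) for c,M in L]
def blobs(m,amin=6):
    n,_,s,c=cv2.connectedComponentsWithStats(m.astype(np.uint8));return [(c[i].round(1),s[i].tolist()) for i in range(1,n) if s[i][4]>=amin]
def roi(m,x0,x1,y0,y1):
    o=np.zeros(m.shape,bool);o[y0:y1,x0:x1]=m[y0:y1,x0:x1];return o
E
python3 - <<'E'
from h import *
for n,rb,rs in(("scene",(110,210,185,255),(280,305,125,165)),("top",(308,395,150,232),(190,222,200,225))):
    f=cv2.imread(f"pics/a_{n}.png").astype(int);B,G,R=f[...,0],f[...,1],f[...,2]
    print(n,"red",blobs(roi((R>110)&(G<70)&(B<70),*rs)))
    blk=roi((f.max(2)<45),*rb);k=[b for b in blobs(blk,300)];print("black",k)
    print("white",[(c.tolist(),s[4]) for c,s in blobs(roi(f.min(2)>120,*rb))])
    print("brass",[(c.tolist(),s[4]) for c,s in blobs(roi((R>90)&(R-B>50)&(f.max(2)<245),rb[0]+20,rb[1]-20,rb[2]+15,rb[3]-12))])
    cs,_=cv2.findContours(blk.astype(np.uint8),cv2.RETR_EXTERNAL,cv2.CHAIN_APPROX_NONE);c=cv2.convexHull(max(cs,key=len));print("ell",cv2.fitEllipse(c),cv2.boundingRect(c))
    cv2.imwrite(f"pics/c_{n}.png",cv2.resize(cv2.imread(f"pics/a_{n}.png")[rb[2]-5:rb[3]+5,rb[0]-5:rb[1]+5],None,fx=5,fy=5,interpolation=2))
    if n=="top":
        w=roi((R-B>35)&(R<150)&(G<100),185,275,190,232);print("block",[(c,s) for c,s in blobs(w,50)],cv2.minAreaRect(np.argwhere(w)[:,::-1].astype(np.float32)))
for k in(0,90,180,270):pass
E
python3 -c "
import cv2,numpy as np
a=cv2.imread('pics/c_scene.png');b=cv2.imread('pics/c_top.png')
b=cv2.resize(b[:, :],None,fx=.65,fy=.65);a=cv2.resize(a,None,fx=.65,fy=.65)
h=max(a.shape[0],b.shape[0]);p=lambda i:cv2.copyMakeBorder(i,0,h-i.shape[0],0,0,0)
s=cv2.imread('pics/a_top.png')[185:235,185:275]
cv2.imwrite('pics/c.png',np.hstack([p(a),p(b)]));print(h)"
```

```text
scene red [(array([291.7, 134.2]), [286, 131, 12, 7, 53])]
black [(array([158.1, 219. ]), [117, 186, 82, 69, 3628])]
white [([205.1, 187.7], 48), ([142.8, 222.1], 73), ([181.0, 222.0], 69), ([140.9, 234.8], 73), ([180.0, 234.6], 73), ([149.4, 244.3], 75), ([167.9, 243.5], 62)]
brass [([162.9, 217.3], 144)]
ell ((158.50732421875, 221.80047607421875), (71.44867706298828, 82.92110443115234), 73.41426086425781) (117, 186, 82, 69)
top red [(array([203.2, 211.8]), [197, 208, 13, 8, 76])]
black [(array([352.8, 191.8]), [317, 158, 71, 68, 3011])]
white [([349.4, 174.9], 45), ([337.1, 178.9], 43), ([363.4, 182.0], 44), ([331.7, 190.3], 47), ([366.6, 194.7], 45), ([360.9, 206.1], 43)]
brass [([341.2, 203.0], 66), ([348.9, 202.8], 31)]
ell ((351.9195861816406, 191.90484619140625), (68.5577621459961, 70.52017974853516), 90.89004516601562) (317, 158, 71, 68)
block [(array([229.7, 211.7]), [194, 195, 75, 34, 1760])] ((233.7781524658203, 215.95892333984375), (35.57307815551758, 77.58647918701172), 83.79655456542969)
299
```

View pics/c.png

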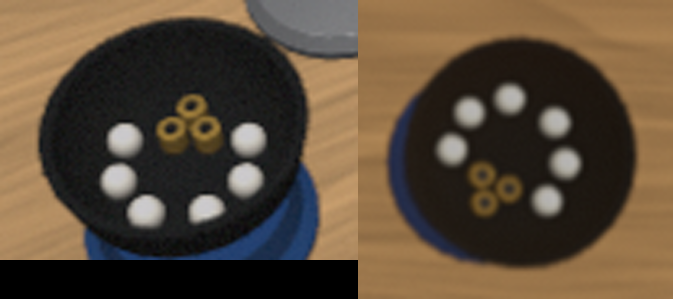

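Run:
```python
from h import *
t=camera_params("top");print("campos",[ray(n,0,0)[0].round(3) for n in("scene","top")])
print("stick top tri",tri({"scene":(291.7,134.2),"top":(203.2,211.8)}), onz("top",203.2,211.8,.17),onz("scene",291.7,134.2,.17))
for n,rb in(("scene",(110,210,185,256)),("top",(308,395,150,232))):
    f=cv2.imread(f"pics/a_{n}.png");m=roi(f.max(2)<60,*rb).astype(np.uint8)
    m=cv2.morphologyEx(m,cv2.MORPH_OPEN,np.ones((5,5)))
    cs,_=cv2.findContours(m,cv2.RETR_EXTERNAL,cv2.CHAIN_APPROX_NONE);h=cv2.convexHull(max(cs,key=len))[:,0]
    P=np.array([onz(n,u,v,.139)[:2] for u,v in h])
    if n=="scene": P=P[h[:,1]<222]   # far rim
    r=least_squares(lambda q:np.hypot(*(P-q[:2]).T)-q[2],[.6,-.2,.09],loss="soft_l1",f_scale=.002);print(n,"rim",r.x.round(4),len(P),np.abs(r.fun).max())
W={"top":[(349.4,174.9),(337.1,178.9),(363.4,182.0),(331.7,190.3),(366.6,194.7),(360.9,206.1)],"scene":[(142.8,222.1),(181,222),(140.9,234.8),(180,234.6),(149.4,244.3)]}
for n in W:print(n,[onz(n,u,v,.092)[:2].round(3).tolist() for u,v in W[n]])
f=cv2.imread("pics/a_top.png")
for (x,y) in((162.9,217.3),):print("brass scene",onz("scene",x,y,.094).round(3))
for (x,y) in((341.2,203),(348.9,202.8)):print("brass top",onz("top",x,y,.098).round(3))
# block screwdrivers + block top colours
a=cv2.resize(f[185:240,185:280],None,fx=6,fy=6,interpolation=2);s=cv2.imread("pics/a_scene.png")
b=cv2.resize(s[120:215,225:315],None,fx=3.5,fy=3.5,interpolation=2);h=max(a.shape[0],b.shape[0])
p=lambda i:cv2.copyMakeBorder(i,0,h-i.shape[0],0,0,0);z=lambda i:p(i)
i=np.hstack([p(a)[:,:500],p(b)[:,:300]]) if 0 else np.hstack([cv2.resize(z(a),None,fx=.8,fy=.8),cv2.resize(z(b),None,fx=.8,fy=.8)]);print(i.shape);cv2.imwrite("pics/d.png",i)
```

```text
campos [array([ 1.191, -0.23 ,  0.983]), array([0.464, 0.102, 1.181])]
stick top tri (array([0.50319892, 0.20978203, 0.16578167]), [np.float64(0.00023665320087600555), np.float64(0.00023665320087602875)]) [0.50314223 0.20954921 0.17      ] [0.50666739 0.20728625 0.17      ]
scene rim [ 0.5676 -0.1558  0.0877] 16 0.0030051095953077117
top rim [ 0.5626 -0.1543  0.0881] 34 0.0026236444893066174
top [[0.611, -0.159], [0.6, -0.127], [0.593, -0.196], [0.569, -0.113], [0.56, -0.204], [0.53, -0.189]]
scene [[0.529, -0.187], [0.569, -0.11], [0.56, -0.202], [0.599, -0.125], [0.592, -0.193]]
brass scene [ 0.539 -0.142  0.094]
brass top [ 0.537 -0.137  0.098]
brass top [ 0.538 -0.157  0.098]
(266, 708, 3)
```

View pics/d.png

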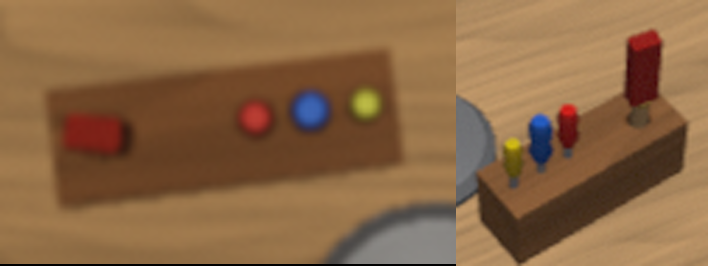

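Run:
```python
from h import *
from scipy.spatial.transform import Rotation as Ro
o=get_obs();print(Ro.from_rotvec(o["orientation"]).as_matrix().round(3))
f=cv2.imread("pics/a_top.png").astype(int);R,G,B=f[...,2],f[...,1],f[...,0]
for th in(90,110,130):
    m=roi((R>th)&(G<70)&(B<70),190,222,200,225);pts=np.argwhere(m)[:,::-1].astype(np.float32)
    c=pts.mean(0);w,V=np.linalg.eigh(np.cov((pts-c).T));d=V[:,1]
    a=onz("top",*(c+d*6),.17);b=onz("top",*(c-d*6),.17);v=a-b;v*=np.sign(v[1]);print(th,c,np.sqrt(w*12),"stick y yaw deg",np.degrees(np.arctan2(-v[0],v[1])),((a+b)/2).round(4))
```

```text
[[-0.001  0.944  0.33 ]
 [ 0.001  0.33  -0.944]
 [-1.    -0.    -0.002]]
90 [208.68094 213.97002] [22.40979341 25.25015737] stick y yaw deg 0.31181370098538924 [0.4983 0.1964 0.17  ]
110 [203.65823 211.6329 ] [ 6.97852638 14.29135125] stick y yaw deg 4.829051879192166 [0.5036 0.2085 0.17  ]
130 [nan nan] [nan nan] stick y yaw deg nan [nan nan nan]<stdin>:7: RuntimeWarning: Mean of empty slice.
  ret = um.true_divide(
  avg = a.mean(axis, **keepdims_kw)
<stdin>:7: RuntimeWarning: Degrees of freedom <= 0 for slice
  c *= np.true_divide(1, fact)
  c *= np.true_divide(1, fact)
```

Run:
```python
from h import *
f=cv2.imread("pics/a_top.png").astype(int);R,G,B=f[...,2],f[...,1],f[...,0]
S=R-G
for y in range(204,221):print(y,' '.join(f"{S[y,x]:3d}" for x in range(194,216)))
for th in(60,75,90):
    m=roi((S>th),190,222,200,225).astype(np.uint8);r=cv2.minAreaRect(np.argwhere(m)[:,::-1].astype(np.float32));M=cv2.moments(m,True);print(th,r,0.5*np.degrees(np.arctan2(2*M['mu11'],M['mu20']-M['mu02'])),M['m10']/M['m00'],M['m01']/M['m00'],M['m00'])
```

```text
204  38  39  39  39  39  40  40  40  40  39  40  40  40  40  40  40  40  40  40  40  40  40
205  39  41  41  41  41  41  41  40  40  40  41  41  40  40  40  40  40  39  39  39  39  40
206  38  40  41  42  41  40  40  39  39  39  39  39  39  39  40  39  39  39  39  39  39  39
207  38  41  41  39  40  43  43  42  41  41  40  40  39  39  39  37  39  39  41  40  40  40
208  37  38  39  38  43  54  61  60  58  54  51  49  46  45  44  41  38  39  40  41  41  41
209  36  37  37  38  50  74  86  85  82  78  74  71  69  66  64  55  42  39  39  41  42  41
210  36  36  36  40  57  83  94  93  93  91  89  88  87  87  87  75  47  36  39  42  42  42
211  37  37  38  42  62  86  93  93  92  92  92  93  92  94  94  82  50  30  36  41  42  43
212  36  38  40  47  66  87  93  93  92  91  92  93  92  92  93  83  49  29  33  39  41  42
213  37  38  42  49  71  90  94  92  93  92  93  92  92  92  92  83  50  28  32  37  40  39
214  37  39  41  50  70  86  90  89  89  91  91  91  91  91  91  79  47  28  31  38  39  39
215  37  38  40  45  58  70  73  74  76  79  80  82  86  88  86  70  41  27  32  37  38  38
216  37  38  39  39  42  46  47  50  52  54  56  60  65  69  67  50  32  29  34  37  38  37
217  37  38  38  38  38  37  37  38  37  37  38  38  39  41  41  36  30  33  36  37  37  37
218  38  38  38  38  37  36  36  36  36  35  36  34  32  33  34  35  35  36  37  36  37  37
219  39  38  37  36  36  36  36  37  36  36  37  36  36  36  38  37  38  37  37  37  38  37
220  38  38  37  36  36  36  37  37  37  37  38  38  37  37  38  37  39  38  38  38  38  37
60 ((203.61541748046875, 212.0769500732422), (11.411194801330566, 7.194014072418213), 7.125016689300537) 5.919899862262612 203.71428571428572 212.1547619047619 84.0
75 ((204.0, 212.0), (6.0, 10.0), 90.0) 8.954896730481346 203.87692307692308 212.16923076923078 65.0
90 ((204.0, 212.0), (4.0, 8.0), 90.0) 11.282943514090666 203.97297297297297 212.1081081081081 37.0
```

Request:
servo_tool(
  motion=[
    [0, 0.034, -0.035, -8, -1],
    [-0.005, 0.068, -0.07, -16, -1],
    [-0.01, 0.102, -0.105, -24, -1],
    [-0.01, 0.136, -0.14, -32, -1],
    [-0.01, 0.17, -0.175, -40, -1],
    [-0.01, 0.204, -0.21, -48, -1],
    [-0.01, 0.238, -0.245, -56, -1],
    [-0.01, 0.272, -0.28, -64, -1],
  ],
)

```text
clock: 0.9
tcp_pos: [0.3871, -0.2811, 0.4142]
orientation: [0.089, 1.57, -0.087]
contact_force: [1.3, -0.3, 0.1]
grip_width: 0.0857
```

```bash
cat >> h.py <<'E'
from scipy.spatial.transform import Rotation as Ro
def pose():
    o=get_obs();R=Ro.from_rotvec(o["orientation"]).as_matrix();print("t",round(o["clock"],2),"tcp",o["tcp_pos"].round(4),"zyaw",np.degrees(np.arctan2(R[1,2],R[0,2])).round(2),"F",o["contact_force"].round(1),"w",round(o["grip_width"],4));return o["tcp_pos"],R
def need(*pts):
    p,R=pose()
    for q in pts:print(q,"->",(R.T@(np.array(q)-p)).round(4))
E
python3 -c "
from h import *
need((.503,.209,.415),(.503,.209,.282))"
```

```text
t 0.9 tcp [ 0.3871 -0.2811  0.4142] zyaw -6.44 F [ 1.3 -0.3  0.1] w 0.0857
(0.503, 0.209, 0.415) -> [-3.00e-04  5.00e-01  6.01e-02]
(0.503, 0.209, 0.282) -> [0.1327 0.4999 0.0603]
```

Request:
servo_tool(
  motion=[
    [0, 0.048, 0.01, 0, -1],
    [0, 0.096, 0.022, 0, -1],
    [0, 0.144, 0.03, 0, -1],
    [0, 0.192, 0.037, 0, -1],
    [0, 0.24, 0.043, 0, -1],
    [0, 0.288, 0.048, 0, -1],
    [0, 0.336, 0.052, 0, -1],
    [0, 0.384, 0.055, 0, -1],
  ],
)

```text
clock: 1.7
tcp_pos: [0.4848, 0.096, 0.4145]
orientation: [0.089, 1.57, -0.088]
contact_force: [0.6, -0.5, -0.7]
grip_width: 0.0854
```

Request:
servo_tool(
  motion=[
    [0, 0.04, 0.002, 0, -1],
    [0, 0.08, 0.003, -1, -1],
    [0, 0.11, 0.005, -1, -1],
    [0, 0.116, 0.005, -1, -1],
    [0, 0.116, 0.005, -1, -1],
  ],
)

```text
clock: 2.2
tcp_pos: [0.5026, 0.2115, 0.4141]
orientation: [0.074, 1.572, -0.072]
contact_force: [-0.1, 0.6, -0.2]
grip_width: 0.086
```

```bash
python3 -c "
from h import *
need((.503,.209,.415),(.503,.209,.282))
a=grab_frame('scene');b=grab_frame('top')
i=np.hstack([cv2.resize(a[90:220,220:340,::-1],None,fx=3,fy=3),cv2.resize(b[150:280,160:280,::-1],None,fx=3,fy=3)]);cv2.imwrite('pics/e.png',i)"
```

```text
t 2.2 tcp [0.5026 0.2115 0.4141] zyaw -5.35 F [-0.1  0.6 -0.2] w 0.086
(0.503, 0.209, 0.415) -> [-0.0009 -0.0025  0.0007]
(0.503, 0.209, 0.282) -> [ 0.1321 -0.0026  0.0009]
```

View pics/e.png

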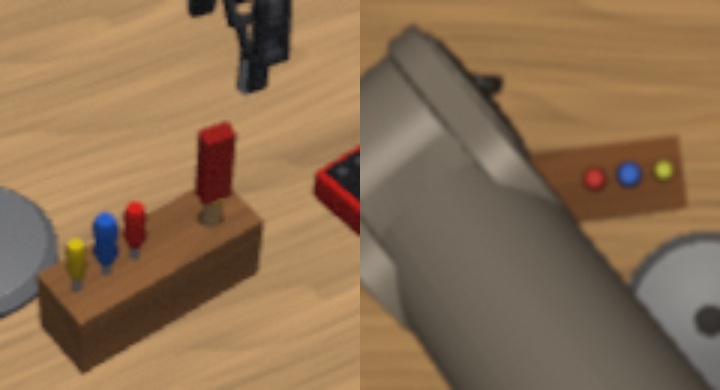

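Request:
servo_tool(
  motion=[
    [0.03, -0.002, 0, 0, -1],
    [0.06, -0.002, 0, 0, -1],
    [0.09, -0.002, 0, 0, -1],
    [0.115, -0.002, 0, 0, -1],
    [0.13, -0.002, 0, 0, -1],
    [0.132, -0.002, 0, 0, -1],
    [0.132, -0.002, 0, 0, -1],
  ],
)

```text
clock: 3.0
tcp_pos: [0.5028, 0.2068, 0.2826]
orientation: [0.076, 1.571, -0.077]
contact_force: [-0.4, 0.9, 0.6]
grip_width: 0.0856
```

```bash
python3 -c "
from h import *
need((.503,.209,.282))
a=grab_frame('scene')
i=cv2.resize(a[90:220,220:340,::-1],None,fx=4,fy=4);cv2.imwrite('pics/f.png',i)"
```

```text
t 3.0 tcp [0.5028 0.2068 0.2826] zyaw -5.6 F [-0.4  0.9  0.6] w 0.0856
(0.503, 0.209, 0.282) -> [ 0.0006  0.0022 -0.    ]
```

View pics/f.png

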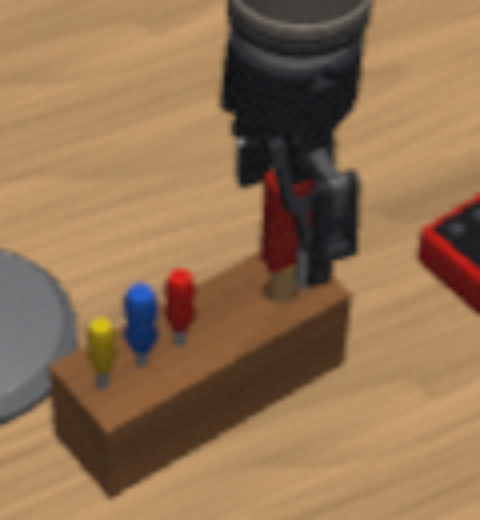

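Request:
servo_tool(
  motion=[
    [0, 0.002, 0, 0, 0],
    [0, 0.002, 0, 0, 0.5],
    [0, 0.002, 0, 0, 1],
    [0, 0.002, 0, 0, 1],
    [0, 0.002, 0, 0, 1],
    [0, 0.002, 0, 0, 1],
    [0, 0.002, 0, 0, 1],
    [0, 0.002, 0, 0, 1],
  ],
  force=60,
)

```text
clock: 3.85
tcp_pos: [0.5033, 0.2093, 0.2834]
orientation: [0.077, 1.569, -0.076]
contact_force: [-0.6, -1.2, 5.5]
grip_width: 0.0172
```

```bash
python3 -c "
from h import *
need((.503,.209,.282),(.572,-.16,.42))"
```

```text
t 3.85 tcp [0.5033 0.2093 0.2834] zyaw -5.58 F [-0.6 -1.2  5.5] w 0.0172
(0.503, 0.209, 0.282) -> [ 0.0014 -0.0003 -0.0002]
(0.572, -0.16, 0.42) -> [-0.1366 -0.3608  0.1043]
```

Request:
servo_tool(
  motion=[
    [-0.015, 0, 0, 0, 1],
    [-0.04, 0, 0, 0, 1],
    [-0.075, 0, 0, 0, 1],
    [-0.11, 0, 0, 0, 1],
    [-0.14, 0, 0, 0, 1],
    [-0.15, -0.04, 0.01, 0, 1],
    [-0.155, -0.085, 0.022, 0, 1],
    [-0.155, -0.13, 0.036, 0, 1],
  ],
)

```text
clock: 4.65
tcp_pos: [0.5263, 0.0755, 0.4404]
orientation: [0.075, 1.567, -0.074]
contact_force: [0.8, -0.1, 0.2]
grip_width: 0.0177
```

```bash
python3 -c "
from h import *
need((.572,-.16,.435))
a=grab_frame('scene')
i=cv2.resize(a[60:260,100:340,::-1],None,fx=3,fy=3);cv2.imwrite('pics/g.png',i)"
```

```text
t 4.65 tcp [0.5263 0.0755 0.4404] zyaw -5.47 F [ 0.8 -0.1  0.2] w 0.0177
(0.572, -0.16, 0.435) -> [ 0.0054 -0.2301  0.0679]
```

View pics/g.png

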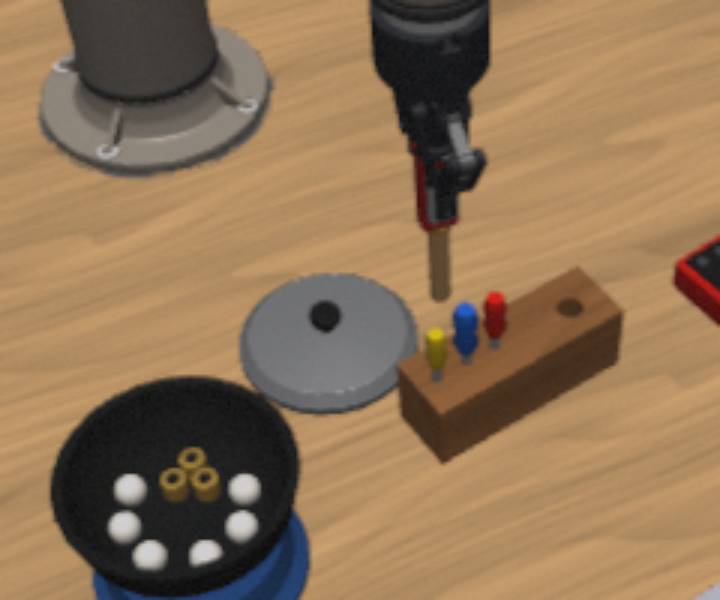

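Request:
servo_tool(
  motion=[
    [0.004, -0.045, 0.015, 0, 1],
    [0.004, -0.09, 0.03, 0, 1],
    [0.004, -0.135, 0.045, 0, 1],
    [0.004, -0.18, 0.055, 0, 1],
    [0.004, -0.215, 0.065, 0, 1],
    [0.004, -0.228, 0.066, 0, 1],
    [0.004, -0.228, 0.066, 0, 1],
  ],
)

```text
clock: 5.4
tcp_pos: [0.5691, -0.1702, 0.4364]
orientation: [0.083, 1.568, -0.092]
contact_force: [-0.6, 0.7, -0.7]
grip_width: 0.0172
```

```bash
cat >> h.py <<'E'
def look(tag,occl=True):
    out={}
    for n in("scene","top"):
        f=grab_frame(n)[:,:,::-1].copy();cv2.imwrite(f"pics/{tag}_{n}.png",f);f=f.astype(int);B,G,R=f[...,0],f[...,1],f[...,2]
        rb=(112,206,190,258) if n=="scene" else (312,393,152,230)
        w=roi((f.min(2)>105)&(f.max(2)-f.min(2)<40),*rb);m=roi((R-B>35)&(R>70),*rb)
        for nm,mm,z in(("ball",w,.092),("brass",m,.094)):
            print(n,nm,[(onz(n,*c,z)[:2].round(3).tolist(),s[4]) for c,s in blobs(mm,12)])
E
python3 -c "
from h import *
print('tip proj',proj('scene',(.5263,.0755,.172)),'hole',onz('scene',290,162.3,.07))
need((.572,-.16,.435),(.572,-.16,.352))"
```

```text
tip proj [245.81428332 157.84031401] hole [0.50804421 0.20755092 0.07      ]
t 5.4 tcp [ 0.5691 -0.1702  0.4364] zyaw -6.38 F [-0.6  0.7 -0.7] w 0.0172
(0.572, -0.16, 0.435) -> [0.0014 0.0104 0.0017]
(0.572, -0.16, 0.352) -> [0.0844 0.0108 0.0016]
```

Request:
servo_tool(
  motion=[
    [0.01, 0.011, 0.002, 0, 1],
    [0.03, 0.011, 0.002, 0, 1],
    [0.055, 0.011, 0.002, 0, 1],
    [0.075, 0.011, 0.002, 0, 1],
    [0.083, 0.011, 0.002, 0, 1],
    [0.083, 0.011, 0.002, 0, 1],
  ],
)

```text
clock: 6.0
tcp_pos: [0.5722, -0.1575, 0.3523]
orientation: [0.082, 1.57, -0.088]
contact_force: [-0.0, -0.9, -0.9]
grip_width: 0.0174
```

```bash
python3 -c "
from h import *
need((.565,-.156,.353))
look('g1')"
```

```text
t 6.0 tcp [ 0.5722 -0.1575  0.3523] zyaw -6.19 F [-0.  -0.9 -0.9] w 0.0174
(0.565, -0.156, 0.353) -> [-0.0007  0.0007 -0.0073]
scene ball [([0.47, -0.146], 74), ([0.512, -0.034], 35), ([0.53, -0.187], 82), ([0.569, -0.111], 82), ([0.56, -0.202], 84), ([0.599, -0.125], 84), ([0.593, -0.193], 86), ([0.608, -0.157], 69)]
scene brass [([0.507, -0.235], 829), ([0.588, -0.068], 377), ([0.549, -0.147], 276)]
top ball [([0.611, -0.159], 53), ([0.599, -0.126], 50), ([0.569, -0.112], 52)]
top brass [([0.648, -0.109], 701), ([0.538, -0.143], 144), ([0.487, -0.169], 768)]
```

Request:
servo_tool(
  motion=[
    [0, 0.009, 0.002, 0, 1],
    [0, 0.017, -0.007, 0, 1],
    [0, 0.016, -0.019, 0, 1],
    [0, 0.007, -0.028, 0, 1],
    [0, -0.008, -0.031, 0, 1],
    [0, -0.023, -0.024, 0, 1],
    [0, -0.031, -0.01, 0, 1],
    [0, -0.031, -0.002, 0, 1],
  ],
)

```text
clock: 6.9
tcp_pos: [0.5678, -0.1918, 0.354]
orientation: [0.086, 1.568, -0.093]
contact_force: [-0.6, 0.6, -0.4]
grip_width: 0.0172
```

```bash
cat >> h.py <<'E'
C=np.array([.565,-.156])
def circ(r,a0,da,n,z=.353):
    need(*[(round(C[0]+r*np.cos(np.radians(a0+da*i)),4),round(C[1]+r*np.sin(np.radians(a0+da*i)),4),z) for i in range(n)])
E
python3 -c "
from h import *
circ(.036,285,25,8)"
```

```text
t 6.9 tcp [ 0.5678 -0.1918  0.354 ] zyaw -6.51 F [-0.6  0.6 -0.4] w 0.0172
(np.float64(0.5743), np.float64(-0.1908), 0.353) -> [0.001  0.0018 0.0064]
(np.float64(0.5881), np.float64(-0.1836), 0.353) -> [0.001  0.0105 0.0193]
(np.float64(0.5976), np.float64(-0.1712), 0.353) -> [0.001  0.0239 0.0273]
(np.float64(0.601), np.float64(-0.156), 0.353) -> [0.0009 0.0394 0.0289]
(np.float64(0.5976), np.float64(-0.1408), 0.353) -> [0.0008 0.0541 0.0238]
(np.float64(0.5881), np.float64(-0.1284), 0.353) -> [0.0008 0.0653 0.013 ]
(np.float64(0.5743), np.float64(-0.1212), 0.353) -> [ 0.0007  0.0709 -0.0015]
(np.float64(0.5587), np.float64(-0.1205), 0.353) -> [ 0.0007  0.0699 -0.0171]
```

Request:
servo_tool(
  motion=[
    [0.001, 0.002, 0.006, 0, 1],
    [0.001, 0.01, 0.019, 0, 1],
    [0.001, 0.024, 0.027, 0, 1],
    [0.001, 0.039, 0.029, 0, 1],
    [0.001, 0.054, 0.024, 0, 1],
    [0.001, 0.065, 0.013, 0, 1],
    [0.001, 0.071, -0.002, 0, 1],
    [0.001, 0.07, -0.017, 0, 1],
  ],
)

```text
clock: 7.7
tcp_pos: [0.5584, -0.1182, 0.3534]
orientation: [0.084, 1.564, -0.091]
contact_force: [5.7, -5.2, 1.5]
grip_width: 0.017
```

Request:
servo_tool(
  motion=[
    [0, -0.008, -0.013, 0, 1],
    [0, -0.02, -0.023, 0, 1],
    [0, -0.036, -0.026, 0, 1],
    [0, -0.051, -0.022, 0, 1],
    [0, -0.063, -0.012, 0, 1],
    [0, -0.07, 0.002, 0, 1],
    [0, -0.07, 0.017, 0, 1],
    [0, -0.064, 0.032, 0, 1],
  ],
)

```text
clock: 8.5
tcp_pos: [0.5836, -0.1866, 0.3531]
orientation: [0.086, 1.567, -0.092]
contact_force: [-0.9, 0.9, -1.3]
grip_width: 0.0172
```

```bash
python3 -c "
from h import *
need((.565,-.156,.353))
look('h1')
a=cv2.imread('pics/h1_scene.png')[175:265,105:215];b=cv2.imread('pics/h1_top.png')[145:235,300:400]
cv2.imwrite('pics/h1.png',cv2.resize(np.hstack([a,b]),None,fx=3.8,fy=3.8,interpolation=2))"
```

```text
t 8.5 tcp [ 0.5836 -0.1866  0.3531] zyaw -6.5 F [-0.9  0.9 -1.3] w 0.0172
(0.565, -0.156, 0.353) -> [-0.      0.0283 -0.022 ]
scene ball [([0.512, -0.035], 38), ([0.485, -0.183], 78), ([0.552, -0.142], 81), ([0.58, -0.12], 161), ([0.598, -0.146], 139), ([0.604, -0.183], 57)]
scene brass [([0.519, -0.241], 714), ([0.588, -0.068], 376), ([0.574, -0.189], 336)]
top ball [([0.598, -0.143], 106), ([0.61, -0.183], 50), ([0.592, -0.118], 53), ([0.565, -0.118], 50), ([0.552, -0.145], 53)]
top brass [([0.648, -0.117], 761), ([0.591, -0.168], 51), ([0.495, -0.183], 894), ([0.547, -0.198], 48)]
```

View pics/h1.png

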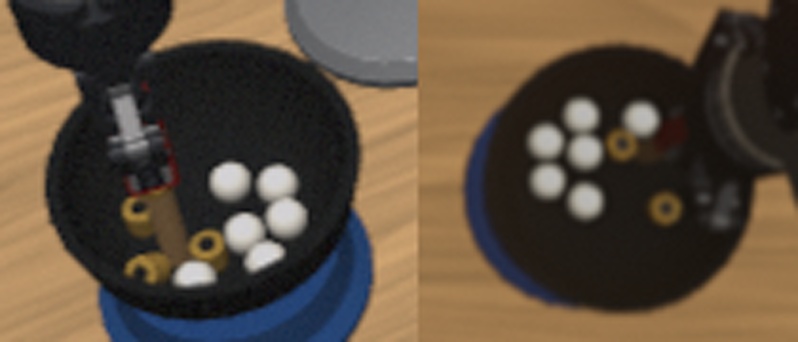

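Request:
servo_tool(
  motion=[
    [0, -0.007, -0.015, 0, 1],
    [0, -0.007, -0.03, 0, 1],
    [0, 0, -0.044, 0, 1],
    [0, 0.012, -0.054, 0, 1],
    [0, 0.027, -0.058, 0, 1],
    [0, 0.043, -0.055, 0, 1],
    [0, 0.055, -0.046, 0, 1],
    [0, 0.063, -0.032, 0, 1],
  ],
)

```text
clock: 9.4
tcp_pos: [0.5603, -0.1173, 0.3531]
orientation: [0.082, 1.564, -0.088]
contact_force: [-1.8, -2.4, 1.5]
grip_width: 0.0178
```

Request:
servo_tool(
  motion=[
    [0, 0.001, 0.016, 0, 1],
    [0, -0.005, 0.03, 0, 1],
    [0, -0.016, 0.041, 0, 1],
    [0, -0.031, 0.046, 0, 1],
    [0, -0.046, 0.044, 0, 1],
    [0, -0.059, 0.036, 0, 1],
    [0, -0.055, 0.036, 0, 1],
    [0, -0.05, 0.035, 0, 1],
  ],
)

```text
clock: 10.2
tcp_pos: [0.5894, -0.1715, 0.3538]
orientation: [0.083, 1.563, -0.09]
contact_force: [0.0, -0.5, -0.2]
grip_width: 0.0174
```

Request:
servo_tool(
  motion=[
    [-0.015, 0, 0, 0, 1],
    [-0.045, 0, 0, 0, 1],
    [-0.085, 0, 0, 0, 1],
    [-0.09, 0.04, 0, 0, 1],
    [-0.09, 0.085, 0, 0, 1],
    [-0.09, 0.13, 0, 0, 1],
    [-0.09, 0.165, 0, 0, 1],
    [-0.09, 0.175, 0, 0, 1],
  ],
)

```text
clock: 11.0
tcp_pos: [0.6078, 0.0092, 0.4451]
orientation: [0.078, 1.56, -0.081]
contact_force: [0.5, 0.4, -0.3]
grip_width: 0.017
```

```bash
python3 -c "
from h import *
need((.565,-.156,.353))
look('i1')
a=cv2.imread('pics/i1_scene.png')[175:265,105:215];b=cv2.imread('pics/i1_top.png')[145:235,300:400]
cv2.imwrite('pics/i1.png',cv2.resize(np.hstack([a,b]),None,fx=3.8,fy=3.8,interpolation=2))"
```

```text
t 11.0 tcp [0.6078 0.0092 0.4451] zyaw -5.82 F [ 0.5  0.4 -0.3] w 0.017
(0.565, -0.156, 0.353) -> [ 0.092  -0.1686 -0.0267]
scene ball [([0.512, -0.035], 38), ([0.582, -0.147], 389), ([0.592, -0.19], 85)]
scene brass [([0.507, -0.234], 833), ([0.588, -0.068], 377), ([0.531, -0.179], 76), ([0.573, -0.193], 137)]
top ball [([0.655, -0.061], 12)]
top brass [([0.624, -0.252], 624), ([0.493, -0.071], 177)]
```

View pics/i1.png

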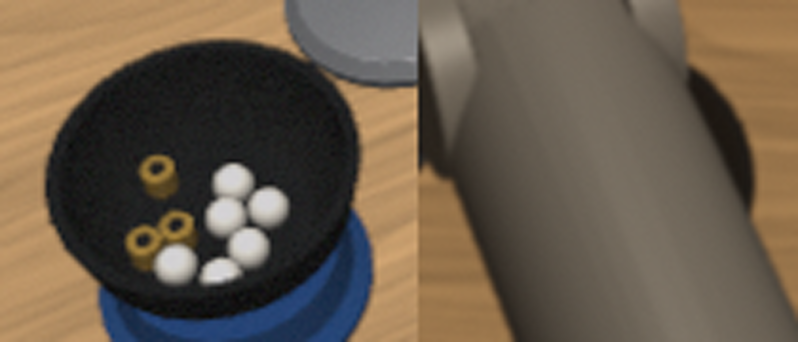

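```bash
python3 -c "
from h import *
g=lambda x,y,z:(onz('scene',x/3.8+105,y/3.8+175,z)[:2]-C).round(4)*1000
print('spacers',[g(x,y,.098) for x,y in((157,167),(142,239),(176,221))])
print('balls',[g(x,y,.092) for x,y in((233,183),(226,217),(268,207),(248,246),(175,264),(220,278))])
a=cv2.imread('pics/i1_scene.png').astype(int);B,G,R=a[...,0],a[...,1],a[...,2]
m=roi((R-B>35)&(R>70),125,170,205,250);print([(onz('scene',*c,.0895)[:2]-C,s) for c,s in blobs(m)])
"
```

```text
spacers [array([-35.8, -21.7]), array([  8.4, -45.7]), array([  5.6, -24.2])]
balls [array([-8.6, 15.1]), array([12.2,  3. ]), array([16.8, 27.4]), array([36.8,  7.5]), array([ 29.1, -34.1]), array([ 49.8, -14.3])]
[(array([-0.03690563, -0.02273938]), [142, 216, 9, 11, 76]), (array([ 0.00478565, -0.0364631 ]), [138, 230, 18, 16, 137]), (array([ 0.01004674, -0.08356568]), [125, 244, 6, 6, 21])]
```

```bash
python3 -c "
from h import *
w=lambda x,y,z=.353:(round(.565+x/1000,4),round(-.156+y/1000,4),z)
need(w(-22,-38,.435),w(-22,-38),w(-29,-25),w(-35,-12),w(-37,0),w(-34,13),w(-28,24),w(-22,18))"
```

```text
t 11.1 tcp [0.608  0.0057 0.4444] zyaw -6.01 F [-0.4 -0.9  0.2] w 0.0175
(0.543, -0.194, 0.435) -> [ 0.0097 -0.2054 -0.0438]
(0.543, -0.194, 0.353) -> [ 0.0917 -0.2051 -0.0445]
(0.536, -0.181, 0.353) -> [ 0.0916 -0.1929 -0.0528]
(0.53, -0.168, 0.353) -> [ 0.0915 -0.1806 -0.0601]
(0.528, -0.156, 0.353) -> [ 0.0914 -0.1689 -0.0634]
(0.531, -0.143, 0.353) -> [ 0.0914 -0.1556 -0.0618]
(0.537, -0.132, 0.353) -> [ 0.0914 -0.1441 -0.0569]
(0.543, -0.138, 0.353) -> [ 0.0915 -0.1494 -0.0503]
```

Request:
servo_tool(
  motion=[
    [0.009, -0.045, -0.01, 0, 1],
    [0.009, -0.09, -0.02, 0, 1],
    [0.009, -0.135, -0.03, 0, 1],
    [0.009, -0.175, -0.04, 0, 1],
    [0.009, -0.195, -0.044, 0, 1],
    [0.009, -0.203, -0.044, 0, 1],
    [0.009, -0.205, -0.044, 0, 1],
    [0.009, -0.205, -0.044, 0, 1],
  ],
)

```text
clock: 11.9
tcp_pos: [0.5432, -0.193, 0.436]
orientation: [0.079, 1.56, -0.084]
contact_force: [-1.0, 0.8, 0.1]
grip_width: 0.0175
```

```bash
python3 -c "
from h import *
w=lambda x,y,z=.353:(round(.565+x/1000,4),round(-.156+y/1000,4),z)
need(w(-22,-38),w(-29,-25),w(-35,-12),w(-37,0),w(-34,13),w(-28,24),w(-22,18))"
```

```text
t 11.9 tcp [ 0.5432 -0.193   0.436 ] zyaw -5.98 F [-1.   0.8  0.1] w 0.0175
(0.543, -0.194, 0.353) -> [ 0.083  -0.0007 -0.0008]
(0.536, -0.181, 0.353) -> [ 0.0829  0.0115 -0.0091]
(0.53, -0.168, 0.353) -> [ 0.0828  0.0238 -0.0164]
(0.528, -0.156, 0.353) -> [ 0.0827  0.0355 -0.0197]
(0.531, -0.143, 0.353) -> [ 0.0827  0.0487 -0.0181]
(0.537, -0.132, 0.353) -> [ 0.0827  0.0603 -0.0132]
(0.543, -0.138, 0.353) -> [ 0.0828  0.055  -0.0066]
```

Request:
servo_tool(
  motion=[
    [0.02, 0, 0, 0, 1],
    [0.05, 0, 0, 0, 1],
    [0.072, 0, 0, 0, 1],
    [0.082, 0, 0, 0, 1],
    [0.083, 0.006, -0.005, 0, 1],
    [0.083, 0.012, -0.009, 0, 1],
    [0.083, 0.018, -0.013, 0, 1],
    [0.083, 0.024, -0.016, 0, 1],
  ],
)

```text
clock: 12.7
tcp_pos: [0.5315, -0.1668, 0.3547]
orientation: [0.078, 1.555, -0.084]
contact_force: [4.0, -0.5, 0.7]
grip_width: 0.0173
```

Request:
servo_tool(
  motion=[
    [0, 0.006, -0.002, 0, 1],
    [0, 0.012, -0.003, 0, 1],
    [0, 0.018, -0.003, 0, 1],
    [0, 0.025, -0.002, 0, 1],
    [0, 0.031, 0.001, 0, 1],
    [0, 0.036, 0.003, 0, 1],
    [0, 0.034, 0.006, 0, 1],
    [0, 0.031, 0.01, 0, 1],
  ],
)

```text
clock: 13.5
tcp_pos: [0.5449, -0.1372, 0.3546]
orientation: [0.078, 1.555, -0.084]
contact_force: [-0.3, -0.7, -0.1]
grip_width: 0.0173
```

Request:
servo_tool(
  motion=[
    [-0.02, 0, 0, 0, 1],
    [-0.055, 0, 0, 0, 1],
    [-0.082, -0.01, 0.015, 0, 1],
    [-0.082, -0.02, 0.035, 0, 1],
    [-0.082, -0.027, 0.05, 0, 1],
    [-0.082, -0.027, 0.05, 0, 1],
  ],
)

```text
clock: 14.1
tcp_pos: [0.5918, -0.1712, 0.4372]
orientation: [0.08, 1.554, -0.087]
contact_force: [-0.3, 0.2, -1.2]
grip_width: 0.017
```

```bash
python3 -c "
from h import *
need((.59,-.17,.353))
look('j1')
a=cv2.imread('pics/j1_scene.png')[175:265,105:215];b=cv2.imread('pics/j1_top.png')[145:235,300:400]
cv2.imwrite('pics/j1.png',cv2.resize(np.hstack([a,b]),None,fx=3.8,fy=3.8,interpolation=2))"
```

```text
t 14.1 tcp [ 0.5918 -0.1712  0.4372] zyaw -6.08 F [-0.3  0.2 -1.2] w 0.017
(0.59, -0.17, 0.353) -> [ 0.0842  0.0013 -0.0032]
scene ball [([0.511, -0.036], 43), ([0.589, -0.148], 397), ([0.592, -0.19], 85)]
scene brass [([0.508, -0.235], 820), ([0.588, -0.068], 376), ([0.51, -0.161], 217), ([0.573, -0.193], 137)]
top ball [([0.591, -0.152], 270), ([0.59, -0.192], 41)]
top brass [([0.649, -0.12], 782), ([0.57, -0.193], 98), ([0.494, -0.181], 883), ([0.517, -0.158], 51)]
```

View pics/j1.png

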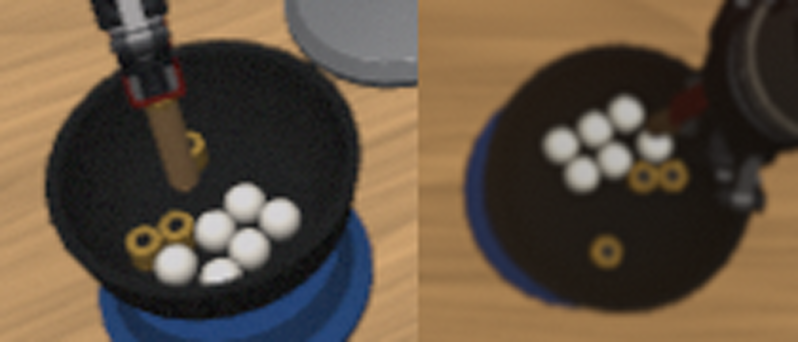

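Request:
servo_tool(
  motion=[
    [0, -0.012, -0.02, 0, 1],
    [0, -0.024, -0.038, 0, 1],
    [0, -0.025, -0.041, 0, 1],
    [0.01, -0.025, -0.041, 0, 1],
    [0.04, -0.025, -0.041, 0, 1],
    [0.068, -0.025, -0.041, 0, 1],
    [0.083, -0.025, -0.041, 0, 1],
    [0.083, -0.025, -0.041, 0, 1],
  ],
)

```text
clock: 15.0
tcp_pos: [0.5478, -0.1894, 0.3509]
orientation: [0.079, 1.561, -0.082]
contact_force: [-0.3, -0.2, -0.5]
grip_width: 0.0171
```

```bash
python3 -c "
from h import *
need((.549,-.192,.353))
look('k0')"
```

```text
t 15.0 tcp [ 0.5478 -0.1894  0.3509] zyaw -5.89 F [-0.3 -0.2 -0.5] w 0.0171
(0.549, -0.192, 0.353) -> [-0.0021 -0.0024  0.0015]
scene ball [([0.445, -0.185], 68), ([0.512, -0.034], 37), ([0.589, -0.148], 397), ([0.592, -0.19], 85)]
scene brass [([0.517, -0.241], 725), ([0.588, -0.068], 377), ([0.552, -0.19], 272), ([0.522, -0.157], 77)]
top ball [([0.591, -0.152], 269), ([0.592, -0.193], 53)]
top brass [([0.65, -0.15], 1020), ([0.571, -0.189], 75), ([0.485, -0.16], 680), ([0.517, -0.158], 50)]
```

Request:
servo_tool(
  motion=[
    [-0.002, -0.004, 0.009, 0, 1],
    [-0.002, -0.004, 0.017, 0, 1],
    [-0.002, -0.002, 0.025, 0, 1],
    [-0.002, 0.002, 0.032, 0, 1],
    [-0.002, 0.006, 0.037, 0, 1],
    [-0.002, 0.001, 0.031, 0, 1],
    [-0.002, -0.003, 0.025, 0, 1],
    [-0.002, -0.005, 0.022, 0, 1],
  ],
)

```text
clock: 15.9
tcp_pos: [0.569, -0.198, 0.356]
orientation: [0.079, 1.557, -0.085]
contact_force: [-0.4, -0.1, -0.6]
grip_width: 0.0171
```

Request:
servo_tool(
  motion=[
    [0, 0.007, -0.002, 0, 1],
    [0, 0.014, -0.005, 0, 1],
    [0, 0.021, -0.007, 0, 1],
    [0, 0.028, -0.01, 0, 1],
    [0, 0.035, -0.012, 0, 1],
    [0, 0.042, -0.014, 0, 1],
    [0, 0.049, -0.017, 0, 1],
    [0, 0.056, -0.019, 0, 1],
  ],
)

```text
clock: 16.7
tcp_pos: [0.5557, -0.1396, 0.3555]
orientation: [0.079, 1.557, -0.085]
contact_force: [-0.7, 0.6, -0.1]
grip_width: 0.0171
```

Request:
servo_tool(
  motion=[
    [-0.002, -0.004, 0.001, 0, 1],
    [-0.03, -0.004, 0.001, 0, 1],
    [-0.065, -0.004, 0.001, 0, 1],
    [-0.082, -0.015, 0.02, 0, 1],
    [-0.082, -0.03, 0.04, 0, 1],
    [-0.082, -0.042, 0.057, 0, 1],
    [-0.082, -0.042, 0.057, 0, 1],
  ],
)

```text
clock: 17.4
tcp_pos: [0.6081, -0.19, 0.4382]
orientation: [0.081, 1.556, -0.088]
contact_force: [-0.2, -0.6, -0.9]
grip_width: 0.0172
```

```bash
python3 -c "
from h import *
pose()
look('k1')
a=cv2.imread('pics/k1_scene.png')[175:265,105:215];b=cv2.imread('pics/k1_top.png')[145:235,300:400]
cv2.imwrite('pics/k1.png',cv2.resize(np.hstack([a,b]),None,fx=3.8,fy=3.8,interpolation=2))"
```

```text
t 17.4 tcp [ 0.6081 -0.19    0.4382] zyaw -6.18 F [-0.2 -0.6 -0.9] w 0.0172
scene ball [([0.437, -0.182], 39), ([0.511, -0.036], 48), ([0.591, -0.132], 429)]
scene brass [([0.516, -0.24], 738), ([0.588, -0.068], 376), ([0.525, -0.185], 187), ([0.522, -0.157], 77), ([0.594, -0.178], 133)]
top ball [([0.605, -0.14], 216), ([0.59, -0.147], 54), ([0.557, -0.113], 54)]
top brass [([0.649, -0.129], 846), ([0.591, -0.179], 97), ([0.495, -0.183], 896), ([0.517, -0.158], 51)]
```

View pics/k1.png

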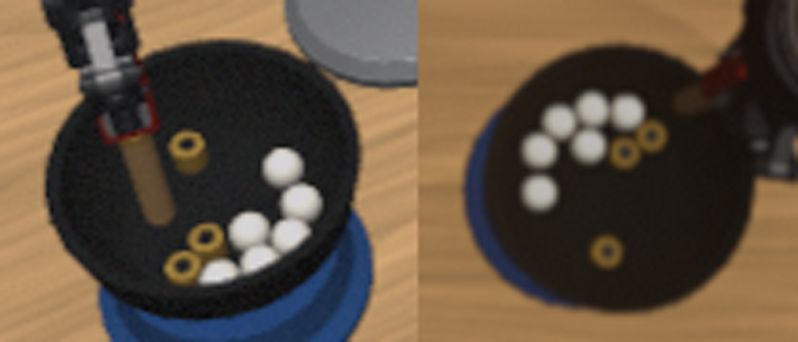

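Request:
servo_tool(
  motion=[
    [0, -0.003, -0.02, 0, 1],
    [0, -0.007, -0.042, 0, 1],
    [0, -0.009, -0.05, 0, 1],
    [0.01, -0.009, -0.05, 0, 1],
    [0.04, -0.009, -0.05, 0, 1],
    [0.07, -0.009, -0.05, 0, 1],
    [0.084, -0.009, -0.05, 0, 1],
    [0.084, -0.009, -0.05, 0, 1],
  ],
)

```text
clock: 18.3
tcp_pos: [0.5569, -0.191, 0.351]
orientation: [0.08, 1.562, -0.083]
contact_force: [0.3, 0.0, 0.1]
grip_width: 0.0173
```

```bash
python3 -c "
from h import *
w=lambda x,y,z=.353:(round(.565+x/1000,4),round(-.156+y/1000,4),z)
need(w(0,-40),w(8,-39.2),w(15.5,-37),w(22,-33.4),w(27,-29.5),w(31,-25),w(25,-16),w(10,5))
look('l0')"
```

```text
t 18.3 tcp [ 0.5569 -0.191   0.351 ] zyaw -5.98 F [0.3 0.  0.1] w 0.0173
(0.565, -0.196, 0.353) -> [-0.0019 -0.0041  0.0086]
(0.573, -0.1952, 0.353) -> [-0.0019 -0.0025  0.0164]
(0.5805, -0.193, 0.353) -> [-0.0018  0.0005  0.0237]
(0.587, -0.1894, 0.353) -> [-0.0018  0.0047  0.0297]
(0.592, -0.1855, 0.353) -> [-0.0017  0.0091  0.0343]
(0.596, -0.181, 0.353) -> [-0.0017  0.014   0.0378]
(0.59, -0.172, 0.353) -> [-0.0018  0.0223  0.0309]
(0.575, -0.151, 0.353) -> [-0.0019  0.0417  0.0138]
scene ball [([0.511, -0.036], 42), ([0.454, -0.188], 75), ([0.59, -0.132], 427)]
scene brass [([0.519, -0.242], 706), ([0.588, -0.068], 375), ([0.522, -0.157], 78), ([0.539, -0.189], 139), ([0.594, -0.178], 134)]
top ball [([0.605, -0.14], 215), ([0.59, -0.147], 54), ([0.557, -0.113], 53)]
top brass [([0.651, -0.144], 962), ([0.591, -0.18], 95), ([0.487, -0.168], 746), ([0.517, -0.158], 50)]
```

Request:
servo_tool(
  motion=[
    [-0.002, -0.004, 0.009, 0, 1],
    [-0.002, -0.003, 0.016, 0, 1],
    [-0.002, 0, 0.023, 0, 1],
    [-0.002, 0.005, 0.03, 0, 1],
    [-0.002, 0.009, 0.034, 0, 1],
    [-0.002, 0.014, 0.038, 0, 1],
    [-0.002, 0.014, 0.038, 0, 1],
  ],
)

```text
clock: 19.1
tcp_pos: [0.5979, -0.1799, 0.3564]
orientation: [0.079, 1.556, -0.083]
contact_force: [0.8, 0.4, -0.5]
grip_width: 0.0173
```

```bash
python3 -c "
from h import *
pose()
look('l1')"
```

```text
t 19.1 tcp [ 0.5979 -0.1799  0.3564] zyaw -5.9 F [ 0.8  0.4 -0.5] w 0.0173
scene ball [([0.512, -0.035], 40), ([0.5, -0.173], 78), ([0.581, -0.123], 435)]
scene brass [([0.517, -0.241], 730), ([0.588, -0.068], 377), ([0.522, -0.153], 40), ([0.587, -0.173], 232)]
top ball [([0.62, -0.148], 52), ([0.574, -0.115], 219), ([0.588, -0.146], 52)]
top brass [([0.648, -0.112], 723), ([0.609, -0.167], 48), ([0.585, -0.17], 46), ([0.498, -0.186], 928), ([0.517, -0.158], 50)]
```

Request:
servo_tool(
  motion=[
    [0.002, -0.006, -0.004, 0, 1],
    [0.002, -0.006, -0.005, 0, 1],
    [0.002, -0.001, -0.008, 0, 1],
    [0.002, 0.005, -0.013, 0, 1],
    [0.002, 0.01, -0.017, 0, 1],
    [0.002, 0.016, -0.022, 0, 1],
    [0.002, 0.02, -0.025, 0, 1],
    [0.002, 0.019, -0.024, 0, 1],
  ],
)

```text
clock: 20.0
tcp_pos: [0.5752, -0.1581, 0.3542]
orientation: [0.078, 1.557, -0.082]
contact_force: [0.2, 0.4, -1.2]
grip_width: 0.0174
```

```bash
python3 -c "
from h import *
pose()
look('m1')"
```

```text
t 20.0 tcp [ 0.5752 -0.1581  0.3542] zyaw -5.86 F [ 0.2  0.4 -1.2] w 0.0174
scene ball [([0.473, -0.146], 79), ([0.512, -0.035], 38), ([0.574, -0.119], 451)]
scene brass [([0.507, -0.235], 829), ([0.588, -0.068], 376), ([0.559, -0.154], 187), ([0.609, -0.164], 53)]
top ball [([0.613, -0.145], 48), ([0.569, -0.117], 268)]
top brass [([0.647, -0.105], 677), ([0.609, -0.167], 48), ([0.56, -0.149], 48), ([0.488, -0.17], 776), ([0.517, -0.158], 50)]
```

```bash
cat >> h.py <<'E'
def balls(fn,n="top"):
    f=cv2.imread(fn);f=cv2.resize(f,None,fx=4,fy=4,interpolation=2).astype(int);rb=(312,393,152,230) if n=="top" else (112,206,200,258)
    m=roi((f.min(2)>100)&(f.max(2)-f.min(2)<40),*[4*q for q in rb]).astype(np.uint8)
    d=cv2.distanceTransform(m,cv2.DIST_L2,5);pk=(d==cv2.dilate(d,np.ones((25,25))))&(d>9)
    return [((onz(n,(c[0]-1.5)/4,(c[1]-1.5)/4,.092)[:2]-C)*1000).round(0).tolist()+[round(float(d[int(c[1]),int(c[0])]),1)] for c,s in blobs(pk,1)]
E
python3 -c "
from h import *
print(balls('pics/m1_top.png'));print(balls('pics/m1_scene.png','scene'))
print(balls('pics/a_top.png'))"
```

```text
[[48.0, 11.0, 16.0], [37.0, 32.0, 16.4], [18.0, 46.0, 16.4], [3.0, 27.0, 16.0], [-8.0, 48.0, 16.4], [-30.0, 40.0, 16.6]]
[[-79.0, 10.0, 9.8], [-29.0, 42.0, 19.0], [-8.0, 50.0, 19.8], [4.0, 29.0, 19.4], [17.0, 48.0, 19.8], [36.0, 33.0, 17.0], [44.0, 15.0, 13.2], [44.0, 12.0, 13.0], [44.0, 14.0, 13.2]]
[[46.0, -3.0, 16.0], [34.0, 29.0, 16.0], [28.0, -40.0, 16.0], [4.0, 43.0, 16.2], [-5.0, -48.0, 16.0], [-35.0, -33.0, 16.2]]
```

Request:
servo_tool(
  motion=[
    [0, 0.001, 0.01, 0, 1],
    [0, 0.003, 0.018, 0, 1],
    [0, 0.006, 0.026, 0, 1],
    [0, 0.01, 0.025, 0, 1],
    [0, 0.014, 0.024, 0, 1],
    [0, 0.023, 0.02, 0, 1],
    [0, 0.026, 0.016, 0, 1],
    [0, 0.029, 0.013, 0, 1],
  ],
)

```text
clock: 20.9
tcp_pos: [0.592, -0.132, 0.3542]
orientation: [0.079, 1.555, -0.084]
contact_force: [0.3, -1.8, 1.3]
grip_width: 0.0175
```

Request:
servo_tool(
  motion=[
    [0, 0.005, -0.008, 0, 1],
    [0, 0.007, -0.013, 0, 1],
    [0, 0.008, -0.018, 0, 1],
    [0, 0.008, -0.022, 0, 1],
    [0, 0.006, -0.02, 0, 1],
    [0, 0.004, -0.018, 0, 1],
  ],
)

```text
clock: 21.5
tcp_pos: [0.5747, -0.1259, 0.354]
orientation: [0.079, 1.555, -0.083]
contact_force: [0.2, 0.4, -1.7]
grip_width: 0.0173
```

```bash
python3 -c "
from h import *
pose()
look('n1')
print(balls('pics/n1_top.png'));print(balls('pics/n1_scene.png','scene'))"
```

```text
t 21.5 tcp [ 0.5747 -0.1259  0.354 ] zyaw -5.93 F [ 0.2  0.4 -1.7] w 0.0173
scene ball [([0.481, -0.105], 50), ([0.512, -0.034], 32), ([0.519, -0.137], 47), ([0.557, -0.105], 95), ([0.553, -0.134], 34), ([0.593, -0.113], 84), ([0.591, -0.154], 83)]
scene brass [([0.507, -0.235], 831), ([0.588, -0.068], 374), ([0.556, -0.123], 139), ([0.522, -0.157], 74), ([0.564, -0.151], 73), ([0.61, -0.166], 54)]
top ball [([0.65, -0.263], 60), ([0.597, -0.118], 49), ([0.591, -0.25], 88), ([0.543, -0.122], 215)]
top brass [([0.644, -0.094], 593), ([0.484, -0.136], 550), ([0.514, -0.158], 34)]
[[87.0, -106.0, 17.0], [32.0, 38.0, 16.4], [23.0, -95.0, 19.8], [-4.0, 49.0, 16.2], [-10.0, 25.0, 16.2], [-30.0, 40.0, 16.4], [-46.0, 21.0, 16.4]]
[[-45.0, 18.0, 12.0], [-5.0, 52.0, 18.8], [-12.0, 21.0, 9.6], [28.0, 43.0, 19.6], [25.0, 2.0, 18.8]]
```

Request:
servo_tool(
  motion=[
    [-0.025, 0, 0, 0, 1],
    [-0.048, -0.002, 0.007, 0, 1],
    [-0.048, -0.006, 0.02, 0, 1],
    [-0.048, -0.008, 0.027, 0, 1],
    [-0.04, -0.008, 0.027, 0, 1],
    [-0.018, -0.008, 0.027, 0, 1],
    [0, -0.008, 0.027, 0, 1],
    [0, -0.008, 0.027, 0, 1],
  ],
)

```text
clock: 22.4
tcp_pos: [0.5996, -0.1373, 0.3511]
orientation: [0.08, 1.561, -0.084]
contact_force: [-1.1, -0.4, -1.6]
grip_width: 0.0174
```

Request:
servo_tool(
  motion=[
    [0, 0.007, -0.01, 0, 1],
    [0, 0.011, -0.017, 0, 1],
    [0, 0.014, -0.025, 0, 1],
    [0, 0.015, -0.03, 0, 1],
    [0, 0.015, -0.035, 0, 1],
    [0, 0.015, -0.039, 0, 1],
    [0, 0.013, -0.037, 0, 1],
    [0, 0.011, -0.035, 0, 1],
  ],
)

```text
clock: 23.2
tcp_pos: [0.5661, -0.1232, 0.3509]
orientation: [0.081, 1.56, -0.084]
contact_force: [-0.7, 1.1, -0.3]
grip_width: 0.0172
```

```bash
python3 -c "
from h import *
pose()
look('o1')
print(balls('pics/o1_top.png'));print(balls('pics/o1_scene.png','scene'))"
```

```text
t 23.2 tcp [ 0.5661 -0.1232  0.3509] zyaw -6.01 F [-0.7  1.1 -0.3] w 0.0172
scene ball [([0.477, -0.103], 31), ([0.512, -0.033], 31), ([0.53, -0.139], 114), ([0.567, -0.109], 203), ([0.576, -0.169], 86)]
scene brass [([0.507, -0.234], 833), ([0.588, -0.068], 376), ([0.543, -0.126], 147), ([0.522, -0.158], 75), ([0.565, -0.151], 74), ([0.61, -0.166], 52)]
top ball [([0.637, -0.259], 80), ([0.588, -0.113], 52), ([0.577, -0.244], 89), ([0.56, -0.108], 53), ([0.538, -0.122], 80), ([0.518, -0.136], 46)]
top brass [([0.645, -0.096], 610), ([0.483, -0.127], 505)]
[[72.0, -101.0, 20.0], [23.0, 43.0, 16.4], [12.0, -89.0, 19.0], [-4.0, 49.0, 16.0], [-30.0, 40.0, 16.2], [-47.0, 21.0, 13.8]]
[[-47.0, 17.0, 13.8], [-30.0, 47.0, 11.2], [-23.0, 16.0, 14.8], [-4.0, 50.0, 19.4], [23.0, 44.0, 19.8], [11.0, -13.0, 19.8]]
```

Request:
servo_tool(
  motion=[
    [-0.025, 0, 0, 0, 1],
    [-0.048, -0.01, -0.001, 0, 1],
    [-0.048, -0.03, -0.003, 0, 1],
    [-0.048, -0.045, -0.004, 0, 1],
    [-0.045, -0.049, -0.004, 0, 1],
    [-0.02, -0.049, -0.004, 0, 1],
    [-0.002, -0.049, -0.004, 0, 1],
    [-0.002, -0.049, -0.004, 0, 1],
  ],
)

```text
clock: 24.1
tcp_pos: [0.556, -0.1713, 0.3494]
orientation: [0.082, 1.567, -0.083]
contact_force: [-0.3, -0.6, -0.9]
grip_width: 0.0176
```

```bash
python3 -c "
from h import *
need((.565,-.152,.353))
look('p0')
print(balls('pics/p0_top.png'))"
```

```text
t 24.1 tcp [ 0.556  -0.1713  0.3494] zyaw -6.03 F [-0.3 -0.6 -0.9] w 0.0176
(0.565, -0.152, 0.353) -> [-0.0036  0.0202  0.0069]
scene ball [([0.456, -0.163], 67), ([0.512, -0.035], 39), ([0.55, -0.12], 396), ([0.576, -0.169], 86)]
scene brass [([0.509, -0.236], 808), ([0.588, -0.068], 377), ([0.532, -0.17], 195), ([0.565, -0.151], 74), ([0.61, -0.166], 54)]
top ball [([0.588, -0.113], 51), ([0.576, -0.171], 50), ([0.561, -0.108], 54), ([0.539, -0.127], 107), ([0.518, -0.137], 54)]
top brass [([0.65, -0.133], 875), ([0.609, -0.167], 48), ([0.561, -0.152], 47), ([0.488, -0.172], 785), ([0.517, -0.159], 50)]
[[23.0, 43.0, 16.4], [12.0, -15.0, 16.0], [-4.0, 49.0, 16.0], [-21.0, 16.0, 16.2], [-30.0, 40.0, 16.4], [-47.0, 19.0, 16.0]]
```

Request:
servo_tool(
  motion=[
    [-0.003, 0.005, 0.002, 0, 1],
    [-0.003, 0.01, 0.003, 0, 1],
    [-0.003, 0.015, 0.005, 0, 1],
    [-0.003, 0.02, 0.006, 0, 1],
    [-0.003, 0.023, 0.007, 0, 1],
    [-0.003, 0.021, 0.006, 0, 1],
    [-0.003, 0.019, 0.005, 0, 1],
  ],
)

```text
clock: 24.9
tcp_pos: [0.564, -0.153, 0.3553]
orientation: [0.081, 1.562, -0.083]
contact_force: [-0.7, 0.0, -0.0]
grip_width: 0.0176
```

```bash
python3 -c "
from h import *
pose()
look('q1')
print(balls('pics/q1_top.png'))"
```

```text
t 24.9 tcp [ 0.564  -0.153   0.3553] zyaw -6.0 F [-0.7  0.  -0. ] w 0.0176
scene ball [([0.464, -0.14], 54), ([0.512, -0.034], 35), ([0.552, -0.119], 363), ([0.587, -0.16], 83)]
scene brass [([0.507, -0.234], 833), ([0.588, -0.068], 378), ([0.537, -0.158], 163), ([0.568, -0.139], 79), ([0.61, -0.166], 52)]
top ball [([0.588, -0.113], 52), ([0.589, -0.161], 42), ([0.561, -0.108], 54), ([0.532, -0.131], 165)]
top brass [([0.648, -0.114], 733), ([0.609, -0.167], 48), ([0.564, -0.139], 48), ([0.485, -0.16], 697), ([0.517, -0.159], 50)]
[[23.0, 43.0, 16.4], [24.0, -4.0, 13.6], [-5.0, 48.0, 16.2], [-22.0, 17.0, 16.2], [-31.0, 40.0, 16.4], [-47.0, 19.0, 16.2]]
```

Request:
servo_tool(
  motion=[
    [-0.02, -0.001, 0, 0, 1],
    [-0.05, -0.001, 0, 0, 1],
    [-0.085, -0.001, 0, 0, 1],
    [-0.1, 0.005, -0.002, 0, 1],
    [-0.1, 0.045, -0.01, 0, 1],
    [-0.1, 0.09, -0.02, 0, 1],
    [-0.1, 0.135, -0.035, 0, 1],
    [-0.1, 0.18, -0.048, 0, 1],
  ],
)

```text
clock: 25.8
tcp_pos: [0.5334, 0.0323, 0.4541]
orientation: [0.082, 1.563, -0.085]
contact_force: [0.6, 0.2, -0.5]
grip_width: 0.0172
```

```bash
python3 -c "
from h import *
need((.5033,.2093,.445))
"
```

```text
t 25.8 tcp [0.5334 0.0323 0.4541] zyaw -6.11 F [ 0.6  0.2 -0.5] w 0.0172
(0.5033, 0.2093, 0.445) -> [ 0.0085  0.1728 -0.0488]
```

Request:
servo_tool(
  motion=[
    [0.002, 0.035, -0.01, 0, 1],
    [0.005, 0.075, -0.022, 0, 1],
    [0.008, 0.115, -0.034, 0, 1],
    [0.008, 0.145, -0.042, 0, 1],
    [0.008, 0.162, -0.047, 0, 1],
    [0.008, 0.17, -0.049, 0, 1],
    [0.008, 0.172, -0.049, 0, 1],
    [0.008, 0.172, -0.049, 0, 1],
  ],
)

```text
clock: 26.6
tcp_pos: [0.5033, 0.2076, 0.4452]
orientation: [0.082, 1.563, -0.087]
contact_force: [0.5, -0.6, -0.5]
grip_width: 0.0172
```

```bash
python3 -c "
from h import *
need((.5033,.2093,.355),(.5033,.2093,.2834))
a=grab_frame('scene');cv2.imwrite('pics/r_scene.png',a[:,:,::-1])
print('expected tip',proj('scene',(.5033,.2093,.445-.268)),'hole',proj('scene',(.5033,.2093,.07)),proj('scene',(.508,.2075,.07)))
f=a.astype(int);R,G,B=f[...,0],f[...,1],f[...,2]
for y in range(118,170,2):print(y,' '.join('%3d/%3d'%(R[y,x],R[y,x]-B[y,x]) for x in range(280,304,2)))
"
```

```text
t 26.6 tcp [0.5033 0.2076 0.4452] zyaw -6.17 F [ 0.5 -0.6 -0.5] w 0.0172
(0.5033, 0.2093, 0.355) -> [ 0.0901  0.0019 -0.0008]
(0.5033, 0.2093, 0.2834) -> [ 0.1617  0.0021 -0.0012]
expected tip [291.89124129 130.94455606] hole [289.68300335 160.82926294] [289.97409796 162.2952897 ]
118 175/ 79 176/ 79 178/ 80 182/ 81  99/ 48  94/ 43  96/ 44 123/ 56 185/ 83 184/ 84 182/ 82 183/ 82
120 179/ 81 181/ 83 182/ 82 175/ 80  88/ 40  94/ 46  92/ 44 144/ 65 183/ 81 181/ 82 180/ 82 185/ 83
122 183/ 83 184/ 84 185/ 84 163/ 72  90/ 41  93/ 42  90/ 41 149/ 66 177/ 79 183/ 84 184/ 84 183/ 82
124 184/ 82 181/ 81 182/ 83 155/ 69  91/ 41  94/ 43  89/ 42 167/ 75 184/ 82 181/ 82 177/ 77 177/ 79
126 177/ 80 176/ 78 174/ 77 145/ 65  93/ 43  94/ 42  96/ 45 177/ 80 177/ 80 180/ 80 181/ 81 179/ 80
128 175/ 79 181/ 80 181/ 80 128/ 58  94/ 46  92/ 42 102/ 44 181/ 81 181/ 82 180/ 81 180/ 81 180/ 80
130 182/ 83 181/ 82 177/ 79  98/ 43  94/ 43  92/ 42 121/ 55 183/ 83 178/ 80 177/ 81 181/ 82 188/ 86
132 177/ 79 180/ 81 187/ 83 114/ 53  93/ 41  91/ 42 141/ 64 183/ 82 187/ 85 191/ 86 190/ 86 187/ 83
134 186/ 85 185/ 8
[... 1081 characters left out ...]

156 131/ 73 130/ 73 129/ 74 127/ 74 124/ 73 121/ 74 121/ 69 124/ 74 129/ 74 132/ 77 151/ 78 180/ 81
158 131/ 76 127/ 74 124/ 74 122/ 73 124/ 71 121/ 70 123/ 73 131/ 77 134/ 78 139/ 82 138/ 81 147/ 77
160 124/ 73 121/ 72 121/ 73 111/ 64  77/ 44  71/ 42  84/ 50 133/ 81 136/ 81 135/ 79 126/ 74 125/ 72
162 119/ 71 125/ 72 122/ 73  74/ 41  70/ 40  70/ 39  64/ 39 104/ 60 128/ 75 124/ 71 127/ 74 133/ 76
164 126/ 73 126/ 75 130/ 76 106/ 64  72/ 40  68/ 42  73/ 40 117/ 70 127/ 74 132/ 76 134/ 77 135/ 78
166 127/ 76 133/ 78 137/ 80 137/ 79 128/ 75 124/ 73 122/ 72 129/ 74 131/ 78 132/ 77 131/ 78 103/ 60
168 133/ 81 136/ 79 132/ 78 134/ 78 133/ 77 129/ 74 130/ 73 130/ 77 129/ 77 121/ 69  84/ 49  72/ 42
```

```bash
cat >> h.py <<'E'
def tip(ztip,fn):
    f=cv2.imread(fn).astype(int);R=f[...,2]
    H=onz('scene',289.7,162.3,.07);e=proj('scene',np.r_[H[:2],ztip])
    y1=int(round(e[1]));pts=[]
    for y in range(y1-16,y1-1):
        x0=int(e[0])-12;s=R[y,x0:x0+24];m=np.where(s<np.where(y<150,138,105))[0]
        if len(m):pts.append((y,x0+m.mean(),len(m)))
    p=np.array(pts);k=np.polyfit(p[:,0],p[:,1],1);return H,e,k,np.polyval(k,e[1]),p[:,2]
E
python3 -c "
from h import *
H,e,k,x,n=tip(.177,'pics/r_scene.png');print(H,e,k,x,n)
g=proj('scene',(H[0],H[1],.22));print('vertical slope',(g[0]-e[0])/(g[1]-e[1]))
T=onz('scene',x,131.5,.177);print('tip',T,'err to hole',(H-T)[:2])"
```

```text
[0.50769397 0.20686976 0.07      ] [291.91557579 132.44180379] [-1.62500000e-01  3.09954167e+02] 288.4323735513282 [7. 7. 7. 7. 7. 7. 7. 7. 7. 7. 6. 7. 7. 7. 7.]
vertical slope -0.07420326998803148
tip [0.50115562 0.20105307 0.177     ] err to hole [0.00653835 0.00581668]
```

Request:
servo_tool(
  motion=[
    [0.01, 0.005, 0.001, 0, 1],
    [0.035, 0.008, 0.001, 0, 1],
    [0.06, 0.008, 0.001, 0, 1],
    [0.08, 0.008, 0.001, 0, 1],
    [0.09, 0.008, 0.001, 0, 1],
    [0.09, 0.008, 0.001, 0, 1],
  ],
)

```text
clock: 27.25
tcp_pos: [0.5058, 0.2139, 0.3535]
orientation: [0.083, 1.566, -0.089]
contact_force: [0.3, -0.1, -0.3]
grip_width: 0.0173
```

```bash
python3 -c "
from h import *
pose()
a=grab_frame('scene')[:,:,::-1];cv2.imwrite('pics/s_scene.png',a)
cv2.imwrite('pics/s.png',cv2.resize(a[120:190,250:330],None,fx=8,fy=8,interpolation=cv2.INTER_CUBIC))"
```

```text
t 27.25 tcp [0.5058 0.2139 0.3535] zyaw -6.26 F [ 0.3 -0.1 -0.3] w 0.0173
```

View pics/s.png

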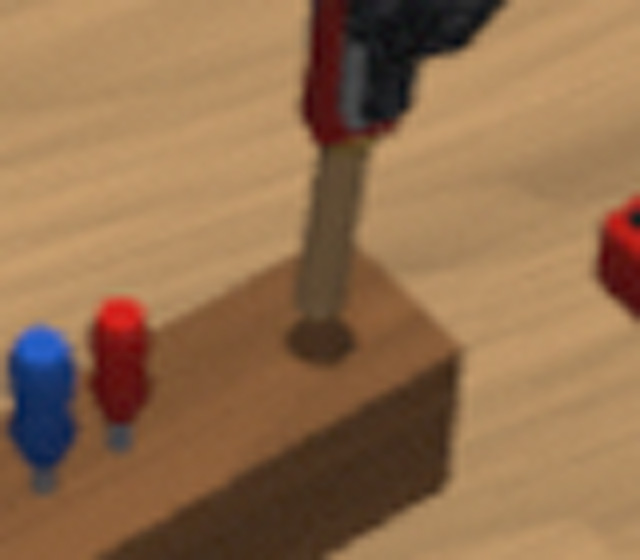

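Request:
servo_tool(
  motion=[
    [0.01, 0, 0, 0, 1],
    [0.018, 0, 0, 0, 1],
    [0.026, 0, 0, 0, 1],
    [0.034, 0, 0, 0, 1],
    [0.034, 0, 0, 0, 1],
  ],
  force=30,
)

```text
clock: 27.8
tcp_pos: [0.5054, 0.2147, 0.3195]
orientation: [0.083, 1.566, -0.087]
contact_force: [-2.3, 2.4, -2.3]
grip_width: 0.0174
```

```bash
python3 -c "
from h import *
need((.5055,.2125,.284))
a=grab_frame('scene')[:,:,::-1];cv2.imwrite('pics/t_scene.png',a);f=a.astype(int);R,G,B=f[...,2],f[...,1],f[...,0]
for y in range(134,168,2):print(y,' '.join('%3d/%3d'%(R[y,x],R[y,x]-G[y,x]) for x in range(282,304,1)))"
```

```text
t 27.8 tcp [0.5054 0.2147 0.3195] zyaw -6.2 F [-2.3  2.4 -2.3] w 0.0174
(0.5055, 0.2125, 0.284) -> [ 0.0355 -0.0021  0.0002]
134 189/ 41 187/ 40 187/ 39 187/ 38 183/ 38 154/ 33  87/ 28  69/ 55  76/ 53  75/ 52  57/ 29  34/  0  29/  1  27/  5  21/  0  24/  0  17/ -4  22/  0  11/ -1  19/  3  22/ -2  18/ -3
136 182/ 38 180/ 39 184/ 39 188/ 39 190/ 41 161/ 38  89/ 47  72/ 54  77/ 54  78/ 56  67/ 21  67/  0  58/  1  31/ -1  27/  2  31/  1  18/ -2  21/  4  19/ -4  23/  2  28/  0  31/  0
138 191/ 38 191/ 40 191/ 40 192/ 40 190/ 39 156/ 37  78/ 50  72/ 53  78/ 62  79/ 53  67/ 17  71/  0  64/  0  29/  1  22/  0  22/  1  18/ -1  22/ -1  29/  3 122/ 26 172/ 37 172/ 35
140 186/ 39 187/ 39 188/ 40 185/ 39 177/ 40 134/ 39  71/ 52  74/ 53  79/ 63  74/ 49  61/  8  72/  2  63/  1  28/ -4  22/ -2  26/ -1  30/  0  31/ -2  42/  3 130/ 27 180/ 36 182/ 37
142 180/ 38 179/ 38 180/ 39 184/ 40 167/ 39 114/ 39  73/ 49  75/ 54  80/ 61  72/ 43  62/  8  73/ -1  60/  1  26/  2  23/ -1  31/  0  30/ -2  28/ -3  56/  4 134/ 26 178/ 38 177/ 38
144 193/ 39 192/ 40 192/ 41 187/ 39 181/ 40 140/ 35  72/ 51  77/ 55  82/ 67
[... 1384 characters left out ...]
 123/ 39 124/ 38 110/ 34  80/ 21  90/ 20  94/ 20  94/ 22  96/ 21  91/ 20 106/ 32 132/ 43 137/ 45 141/ 46 140/ 45 137/ 45 134/ 41 126/ 40 126/ 40 126/ 40 131/ 40
162 123/ 40 127/ 41 124/ 40 106/ 33  75/ 21  79/ 19  92/ 20  96/ 22  94/ 20  96/ 21  87/ 20  78/ 21 102/ 35 127/ 43 126/ 40 126/ 43 125/ 39 127/ 41 129/ 42 132/ 41 134/ 41 136/ 45
164 129/ 42 130/ 40 131/ 43 127/ 42 111/ 35  95/ 24  95/ 22  95/ 22  94/ 21  91/ 20  88/ 22  99/ 32 119/ 39 125/ 42 129/ 42 130/ 42 132/ 42 132/ 42 136/ 43 136/ 43 135/ 44 133/ 42
166 136/ 44 136/ 43 139/ 47 141/ 46 138/ 45 136/ 44 131/ 42 128/ 41 127/ 40 122/ 40 125/ 39 128/ 42 132/ 43 132/ 43 133/ 44 134/ 43 136/ 43 135/ 43 134/ 43 121/ 39 105/ 35  90/ 28
```

Request:
servo_tool(
  motion=[
    [0.007, 0, 0, 0, 1],
    [0.014, 0, 0, 0, 1],
    [0.021, -0.001, 0, 0, 1],
    [0.028, -0.001, 0, 0, 1],
    [0.033, -0.002, 0, 0, 1],
    [0.034, -0.002, 0, 0, 1],
  ],
)

```text
clock: 28.45
tcp_pos: [0.5051, 0.2137, 0.2854]
orientation: [0.084, 1.566, -0.085]
contact_force: [-3.9, 4.3, 3.9]
grip_width: 0.0175
```

```bash
python3 -c "
from h import *
need((.5033,.2093,.2834))"
```

```text
t 28.45 tcp [0.5051 0.2137 0.2854] zyaw -6.16 F [-3.9  4.3  3.9] w 0.0175
(0.5033, 0.2093, 0.2834) -> [ 0.002  -0.0045 -0.0013]
```

Request:
servo_tool(
  motion=[
    [0.001, -0.002, -0.001, 0, 1],
    [0.001, -0.003, -0.001, 0, 1],
    [0.001, -0.003, -0.001, 0, 0.5],
    [0.001, -0.003, -0.001, 0, 0],
    [0.001, -0.003, -0.001, 0, -0.5],
    [0.001, -0.003, -0.001, 0, -1],
    [0.001, -0.003, -0.001, 0, -1],
    [0.001, -0.003, -0.001, 0, -1],
  ],
)

```text
clock: 29.25
tcp_pos: [0.5038, 0.2107, 0.2844]
orientation: [0.084, 1.566, -0.085]
contact_force: [-0.7, -0.0, -0.4]
grip_width: 0.085
```

```bash
python3 -c "
from h import *
pose()"
```

```text
t 29.25 tcp [0.5038 0.2107 0.2844] zyaw -6.17 F [-0.7 -0.  -0.4] w 0.085
```

Request:
servo_tool(
  motion=[
    [-0.02, 0, 0, 0, -1],
    [-0.06, 0, 0, 0, -1],
    [-0.105, 0, 0, 0, -1],
    [-0.145, 0, 0, 0, -1],
    [-0.165, 0, 0, 0, -1],
    [-0.165, 0.04, 0, 0, -1],
    [-0.165, 0.08, 0, 0, -1],
    [-0.165, 0.09, 0, 0, -1],
  ],
)

```text
clock: 30.05
tcp_pos: [0.5119, 0.3044, 0.4499]
orientation: [0.083, 1.566, -0.079]
contact_force: [0.2, 0.7, -0.1]
grip_width: 0.0854
```

```bash
python3 -c "
from h import *
pose();look('z');print(balls('pics/z_top.png'))
for n in('a','z'):
    f=cv2.imread(f'pics/{n}_scene.png').astype(int);B,G,R=f[...,0],f[...,1],f[...,2]
    print(n,'stick red',blobs(roi((R>60)&(R-G>45)&(G<50),280,305,120,166)),'bright',blobs(roi((R>110)&(G<70)&(B<70),280,305,120,165)))
f=cv2.imread('pics/z_top.png').astype(int);S=f[...,2]-f[...,1];print(blobs(roi(S>60,190,222,200,225)))
d=cv2.absdiff(cv2.imread('pics/a_scene.png'),cv2.imread('pics/z_scene.png')).max(2);print('changed',[(c.tolist(),s) for c,s in blobs(d>50,25)])"
```

```text
t 30.05 tcp [0.5119 0.3044 0.4499] zyaw -5.9 F [ 0.2  0.7 -0.1] w 0.0854
scene ball [([0.508, -0.032], 16), ([0.55, -0.12], 381), ([0.587, -0.16], 80)]
scene brass [([0.507, -0.235], 832), ([0.588, -0.068], 375), ([0.522, -0.158], 75), ([0.568, -0.138], 77), ([0.61, -0.166], 51)]
top ball [([0.588, -0.113], 53), ([0.588, -0.162], 54), ([0.561, -0.108], 54), ([0.532, -0.131], 167)]
top brass [([0.58, -0.175], 2147), ([0.609, -0.167], 49), ([0.564, -0.139], 51), ([0.517, -0.159], 51)]
[[23.0, 43.0, 16.4], [22.0, -6.0, 16.4], [-5.0, 48.0, 16.4], [-22.0, 17.0, 16.2], [-31.0, 40.0, 16.6], [-47.0, 19.0, 16.4]]
a stick red [(array([291.5, 144.1]), [286, 131, 12, 27, 261])] bright [(array([291.7, 134.2]), [286, 131, 12, 7, 53])]
z stick red [(array([290.6, 144.5]), [285, 132, 12, 26, 255])] bright [(array([290.8, 134.8]), [285, 132, 12, 7, 50])]
[(array([205. , 211.9]), [200, 208, 11, 9, 83])]
changed [([102.1, 16.6], [90, 0, 24, 41, 208]), ([115.6, 7.0], [108, 0, 14, 18, 130]), ([129.3, 5.8], [124, 0, 13, 15, 117]), ([138.5, 4.5], [135, 0, 9, 11, 27]), ([158.4, 7.8], [149, 0, 21, 30, 185]), ([341.8, 43.5], [317, 0, 49, 99, 2897]), ([144.3, 34.3], [131, 27, 27, 15, 211]), ([121.2, 33.8], [112, 28, 18, 14, 125]), ([166.9, 215.7], [149, 206, 39, 26, 432]), ([142.9, 222.5], [138, 218, 11, 10, 91]), ([182.9, 226.6], [176, 221, 14, 13, 97]), ([141.0, 235.1], [136, 230, 11, 11, 97]), ([179.5, 235.5], [175, 231, 11, 10, 77]), ([164.7, 240.4], [158, 232, 16, 17, 177]), ([149.6, 244.7], [144, 240, 12, 10, 98])]
```

```bash
python3 -c "
from bench import *
print(hand_in())"
```

```text
the job is handed in; nothing more can be done
None
```

The job is handed in. The charge is stirred, the three spacers are apart, and the stick is standing back in its hole. It took about 30 s of the 64 s allowed.

**What I did:** I swept the stick around the bowl in both directions, then used single pushes to part the spacers. Only the stick touched the charge. The contact force read at the end of each move never went above about 8 N.

**Last checks, from the cameras after release:**
- **Spacers:** centres are about 51, 53 and 92 mm apart. That leaves at least 31 mm clear between any two, against a 24 mm ball.
- **Pieces:** all six balls and three spacers are in the bowl.
- **Stick:** its red grip is within 1 px of where it started in the side view, and within about 1.5 px in the top view.
- **Everything else:** the lid, pliers and meter show no change between the first and last pictures.

**Less certain:**
- **Ball shift:** the balls look alike, so I can't show how far each one ended from its own start. Every ball's start position was swept over. But one ball finished about 10 mm from a place where some ball had started.
- **Sweeps that fell short:** a few late sweeps slid past balls lying at the wall instead of carrying them along.
- **Stick tilt:** the stick had turned a few degrees in the grip while stirring, so I corrected for that when putting it back.
- **Camera disagreement:** the two views differ by about 5 mm on absolute positions, but that hardly affects the spacings.

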